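# Pry open the eyepiece case and sort the caps and tubes

## Robot

A 6-joint arm with a two-finger parallel gripper is mounted at the origin on the work surface. World frame = base frame: x ahead of the robot, y to its left, z up, the work surface at z = 0. Lengths are in mm, angles in rad, forces in N, time in s.
With the tool pointing down it reaches from about 225 to 875 mm from the base axis. Payload 3.4 kg.
Tool frame: the origin (TCP) lies on the front face of the gripper's body, between the roots of the fingers; the fingertips stand 73 mm ahead of it and the grasp point (between the pads) lies 54 mm ahead of it; z points along the fingers, y is the line along which they close (so a half turn about z gives the same grasp; the last joint's range is limited). The gripper opens to 85 mm and grips with 20 to 120 N. Pads are 22 mm wide; open, the fingers measure 114 mm over their backs; the gripper's body (76 mm by 85 mm) begins 54 mm behind the grasp point. The pads swing forward as they close: fully open they stand 13 mm farther back than shut.
Start: joints at [1.223, 0.276, 1.505, -0, 1.361, -0.121], TCP at [129.307, 560.299, 303.928] pointing down, gripper open.
Joint ranges: [-2.89, 2.89], [-0.75, 2.08], [0.22, 2.7], [-1.18, 4.32], [0.11, 2.71], [-2.7, 2.7]. Speed limits (rad/s): [2.57, 2.57, 3.14, 3.14, 3.14, 3.14].

## Interface

Orientations are given as a unit quaternion [x, y, z, w].
In Python, from cell import observe, read_camera, job_done, spot_in, spot_point gives the robot as it stands.
- The arm moves only by the shell command python3 -m creep 'ROWS' [OPENING]. ROWS is JSON, a list of rows, each a list of 2 entries, a list of its own where there are three numbers: the shift along the tool's x, y, z in m, then the turn, a rotation vector about the tool's x, y, z in degrees. In form: [[[x, y, z], [ax, ay, az]], ...]. A call has 1 to 10 rows; each row shifts and turns the commanded pose from where the row before left it, along the tool's axes as they then stand; what a row does not reach is not made up. A row lasts 1/8 s, in which the tool goes at most 62.5 mm and 10.7 degrees, less where a joint would pass 70% of its speed; a pose out of reach is approached as far as the arm can. A call with a gripper value outside its range is refused whole. OPENING is the opening, from -1 (shut) to 1 (fully open), set as the call begins (- or left out, the last holds). The fingers move at their own pace and stop on an object; the grip force is fixed at half the most. Time passes only in rows, so rows that do not move let the fingers close. It gives the time, the measured TCP pose, the force, the opening and the grip force at its end, in the units of the state.
- observe(): the state, without advancing time (a new reading comes with each control period).
- read_camera(name): name is "scene" or "side" or "wrist"; returns a dict with "image" (480x640x3 uint8, red, green, blue), "depth" (480x640 float32, mm along the optical axis (not along the pixel's ray), 0 where there is no reading), "mtx" (3x3 intrinsics, pixels), "rvec" (rotation vector, rad) and "tvec" (3), from world to camera coordinates, as OpenCV has them; the wrist camera has in their place "mount" (4x4, takes a point from camera to tool coordinates, whose origin is the TCP and whose axes are the flange's). Camera axes: x right, y down, z forward; pixel columns grow to the right and rows downward; lengths in mm; the calibration is good to about 2 mm. A picture is of the moment at which its call begins: read the wrist's pose just before it.
- job_done(): hands the job in; it is judged then, once.
Trained networks look in a picture, given as the dict that the camera call returned (one of the last four; its "shot" number tells which), for a name from the list of things; names that differ only in an ending like _2 or _b are one class to them, and where a whole thing is asked for, a point or a joint stands for the part that bears it (a point fixed in the world has none). Each returns a list of dicts, best first, with "p" (0 to 1); they miss things now and then, are a little off and sometimes report something else, mostly with a low value. They report only what shows in the picture. A call takes as long as a camera call.
- spot_in(picture, query): "xy" ([column, row] in pixels, amid what is visible of it).
- spot_point(picture, query): "xy" ([column, row] in pixels: a listed point, or the origin of a listed thing).
The state is a dict: "time_s": time; "joint_positions": joint angles; "joint_vel": joint speeds; "effort": joint torques, N m; "tool_pos": TCP position; "tcp_rot": TCP orientation; "wrist_force": force on the tool from outside, world axes, zero at the start; "moment": the same for the moment, N m; "grip_width": finger opening in mm; "finger_force": force on a finger pad.
Only numpy, scipy, OpenCV 4.12 (cv2) and the standard library are available. Lean on these libraries where they do the work, as an engineer would, in place of code of your own. Each camera call takes 0.05 s, during which the arm holds its last target. There are 200 camera calls.

## Task

Lever up the shut lid of the eyepiece case with the pry blade in its front slot and swing it wide open. Sort all the red caps and silver tubes on the cart: the unmarked ones go inside the case, those with a yellow dot into the orange reject bin. Finish with the lid fully shut and the blade lying on its cork pad, and leave the eyecup, diagonal, bottle, torch and mug where they are.

Things in the scene. Friction and masses are not known exactly. Their poses are not given: they have to be found in the camera images.
- case: fixed black open box under a hinged lid, 160 (x) x 210 (y) x 54 mm high, walls and floor 5 mm. Origin: centre of its underside; its -x face is the front (roughly towards world -y). A ledge 16 mm deep, 160 mm wide, top 46 mm above the cart, runs along the front; the lid's lip above it makes the pry slot.
- slot (a point): centre of the mouth of the pry slot on the case's front: the slot is 8 mm high (46 to 54 mm above the cart), 16 mm deep (case x -96 to -80 mm), 160 mm wide, open to the front; a blade enters level along case +x. Point at case (-96, 0, 50) mm, axes as the case.
- hinge (a point): middle of the lid's hinge axis, which runs along case y on the rear side: case (85, 0, 54) mm, axes as the case.
- lid (a joint): angle of the blue lid: 0 shut, 1.75 rad fully back; the front edge rises, the hinge is at the rear. Stiff hinge (0.14 N m): the 0.12 kg lid stays where left; about 1.5 N at the front edge lifts it. Plate 177 x 210 x 8 mm, underside at hinge height, front edge 181 mm from the axis, overhanging the front wall 16 mm. Close it by pushing its outer face from behind, then down.
- lid_lip (a point): middle of the lid's front edge, at half its thickness (181 mm from the hinge axis); moves with the lid.
- blade: loose pry blade, about 70 g, flat on the cork pad: black handle 80 x 18 x 22 mm with green band, steel blade 16 mm wide, 3 mm thick out of its front, mid plane at z = 11 mm. x points to the tip. Origin: handle's underside, 10 mm behind its front end, near the centre of mass (grip here across y). Tip at x = +70 mm, handle from -70 to +10 mm.
- pad: fixed cork pad, 190 (x) x 80 (y) x 6 mm, home of the blade; origin at the centre of its underside, x along its length.
- bin: fixed orange open reject bin, 130 x 130 x 50 mm outside, walls and floor 5 mm; origin at the centre of its underside.
- good_cap_1: round anodised red eyepiece cap, upright disc 40 mm diameter, 20 mm tall, about 30 g; origin at the centre of its underside, z up. No mark: belongs in the case. May be absent.
- good_cap_2: round anodised red eyepiece cap, upright disc 40 mm diameter, 20 mm tall, about 30 g; origin at the centre of its underside, z up. No mark: belongs in the case. May be absent.
- good_tube_1: stubby silver extension tube with a black plugged top, solid, standing upright, 38 mm diameter, 26 mm tall, about 60 g; origin at the centre of its underside, z up. No mark: belongs in the case. May be absent.
- good_tube_2: stubby silver extension tube with a black plugged top, solid, standing upright, 38 mm diameter, 26 mm tall, about 60 g; origin at the centre of its underside, z up. No mark: belongs in the case. May be absent.
- reject_cap_1: round anodised red eyepiece cap, upright disc 40 mm diameter, 20 mm tall, about 30 g; origin at the centre of its underside, z up. A yellow dot, 20 mm across, on its top marks it as a reject: belongs in the bin. May be absent.
- reject_cap_2: round anodised red eyepiece cap, upright disc 40 mm diameter, 20 mm tall, about 30 g; origin at the centre of its underside, z up. A yellow dot, 20 mm across, on its top marks it as a reject: belongs in the bin. May be absent.
- reject_tube: stubby silver extension tube with a black plugged top, solid, standing upright, 38 mm diameter, 26 mm tall, about 60 g; origin at the centre of its underside, z up. A yellow dot, 20 mm across, on its top marks it as a reject: belongs in the bin. May be absent.
- eyecup: bystander: green rubber eyecup, open cup 44 mm diameter, 24 mm tall, standing among the parts; leave it. Origin at the centre of its underside.
- diagonal: bystander: white star diagonal, block 46 x 42 x 44 mm with a collar up to 72 mm and a silver barrel reaching to x = +53 mm; origin at the centre of the underside of the block.
- fluid: bystander: amber bottle, 40 mm diameter, 110 mm tall; origin at the centre of its underside.
- torch: bystander: black torch lying along its x, 120 mm long, 32 mm thick; origin under its middle.
- mug: bystander: blue mug, 76 mm diameter, 90 mm tall; origin at the centre of its underside.

How it is judged (in metres and radians):
On the way, in this order (a step that is already met when the one before it is completed fails the run):
1. the lid is levered off its seat by the blade: more than 0.15 rad open while the blade bears on it (value of joint lid above 0.15 rad and contact force between blade and lid above 0.2 N), for 0.1 s.
2. the lid stands wide open, more than 1.15 rad (value of joint lid above 1.15 rad), for 0.2 s.
At the end, for the whole second after the job is handed in: Lid shut within 0.04 rad; every unmarked cap and tube present inside the case, every dotted one inside the bin, below the rims; blade flat on the pad, its origin within 60 mm lengthwise and 35 mm crosswise of the pad's centre; all at rest (value of joint lid below 0.04 rad and x of good_cap_1 in the frame of case between -0.075 and 0.075 m and y of good_cap_1 in the frame of case between -0.1 and 0.1 m and z of each of good_cap_1, good_cap_2, good_tube_1, good_tube_2 in the frame of case below 0.04 m and linear speed of each of good_cap_1, good_cap_2, good_tube_1, good_tube_2, reject_cap_1, reject_cap_2, reject_tube, blade below 0.02 m/s and x of good_cap_2 in the frame of case between -0.075 and 0.075 m and y of good_cap_2 in the frame of case between -0.1 and 0.1 m and x of good_tube_1 in the frame of case between -0.075 and 0.075 m and y of good_tube_1 in the frame of case between -0.1 and 0.1 m and x of good_tube_2 in the frame of case between -0.075 and 0.075 m and y of good_tube_2 in the frame of case between -0.1 and 0.1 m and x of reject_cap_1 in the frame of bin between -0.06 and 0.06 m and y of reject_cap_1 in the frame of bin between -0.06 and 0.06 m and z of each of reject_cap_1, reject_cap_2, reject_tube in the frame of bin below 0.045 m and x of reject_cap_2 in the frame of bin between -0.06 and 0.06 m and y of reject_cap_2 in the frame of bin between -0.06 and 0.06 m and x of reject_tube in the frame of bin between -0.06 and 0.06 m and y of reject_tube in the frame of bin between -0.06 and 0.06 m and x of blade in the frame of pad between -0.06 and 0.06 m and y of blade in the frame of pad between -0.035 and 0.035 m and z of blade in the frame of pad below 0.018 m and angle between blade's own z axis and vertical below 0.2 rad); the robot touches nothing.
It fails at once if a bystander (eyecup, diagonal, bottle, torch, mug) is moved more than 40 mm (distance of any of eyecup, diagonal, fluid, torch, mug from where it was at the start of the episode above 0.04 m).
It fails at once if a bystander is tipped over (angle between any of eyecup, diagonal, fluid, torch, mug's own z axis and vertical above 0.7 rad).
Of good_cap_1, good_cap_2, good_tube_1, good_tube_2 only 2 to 3 are there at a start; the rules pass over those that are not, and their reading is None.
Of reject_cap_1, reject_cap_2, reject_tube only 1 to 2 are there at a start; the rules pass over those that are not, and their reading is None.
At some moment in a run one of good_cap_1, good_cap_2, good_tube_1, good_tube_2, reject_cap_1, reject_cap_2, reject_tube may be knocked a few centimetres aside while the robot is not near it.
It also fails if it takes over 208 s, if anything falls off the work surface, if the arm or the gripper's body presses on something with over 40 N, if the wrist force passes 120 N, or if a joint passes its speed limit or range.

## Working session

There is one attempt and no reset: what is moved stays moved. The work goes in short steps, Python scripts to look and compute and a shell command to move; the robot and the scene stay as the last step left them, time stands still between calls to the robot, and variables do not carry over. Pictures are saved under pics/ and viewed, at most 15 in all, crops included, and the job is handed in when it is done.

```bash
ls; mkdir -p pics; cat > h.py <<'E'
import numpy as np, cv2
from scipy.spatial.transform import Rotation as R
from cell import observe, read_camera, job_done, spot_in, spot_point
def cam(n):
    s=observe(); c=read_camera(n)
    if n=='wrist':
        T=np.eye(4);T[:3,:3]=R.from_quat(s['tcp_rot']).as_matrix();T[:3,3]=s['tool_pos']
        c['T']=T@np.array(c['mount'])
    else:
        M=np.eye(4);M[:3,:3]=cv2.Rodrigues(np.array(c['rvec'],float))[0];M[:3,3]=np.ravel(c['tvec']);c['T']=np.linalg.inv(M)
    return c
def ray(c,uv):
    d=np.linalg.inv(np.array(c['mtx']))@np.array([uv[0],uv[1],1.]); return c['T'][:3,3],c['T'][:3,:3]@d
def atz(c,uv,z):
    o,d=ray(c,uv); return o+d*(z-o[2])/d[2]
def dep(c,uv):
    o,d=ray(c,uv);u,v=[int(round(a)) for a in uv]
    p=c['depth'][max(0,v-1):v+2,max(0,u-1):u+2];p=p[p>0]
    return o+d*np.median(p) if len(p) else None
def tri(c1,u1,c2,u2):
    A=[];b=[]
    for c,u in((c1,u1),(c2,u2)):
        o,d=ray(c,u);d=d/np.linalg.norm(d);P=np.eye(3)-np.outer(d,d);A.append(P);b.append(P@o)
    return np.linalg.lstsq(np.vstack(A),np.hstack(b),rcond=None)[0]
def proj(c,p):
    q=np.linalg.inv(c['T'])@np.append(p,1);q=np.array(c['mtx'])@q[:3];return q[:2]/q[2]
def save(c,f,crop=None):
    im=c['image'][:,:,::-1]
    if crop: a,b,x,y=crop;im=cv2.resize(im[b:y,a:x],None,fx=2,fy=2)
    cv2.imwrite('pics/'+f,im)
E
python3 - <<'E'
from h import *
np.set_printoptions(precision=1,suppress=True)
print(observe())
a=cam('scene');b=cam('side');w=cam('wrist')
save(a,'scene0.png');save(b,'side0.png');save(w,'wrist0.png')
for n in ['slot','hinge','lid_lip','case','pad','bin','blade','good_cap_1','good_tube_1','reject_cap_1','reject_tube','eyecup','diagonal','fluid','torch','mug']:
    for nm,c in(('sc',a),('si',b)):
        r=spot_point(c,n)
        print(n,nm,[(round(x['p'],2),np.round(x['xy']).tolist(),None if dep(c,x['xy']) is None else dep(c,x['xy']).round().tolist()) for x in r[:4]])
E
```

```text
pics
{'time_s': 0.0, 'joint_positions': array([ 1.2,  0.3,  1.5,  0. ,  1.4, -0.1]), 'joint_vel': array([ 0., -0., -0., -0.,  0., -0.]), 'effort': array([  0. , -41.7, -24.6,  -0. ,   0. ,  -0. ]), 'tool_pos': array([129.2, 559.9, 303.1]), 'tcp_rot': array([ 0.1,  1. , -0. , -0. ]), 'wrist_force': array([-0.3, -0.9,  0.4]), 'moment': array([-0.1,  0. ,  0. ]), 'finger_force': 0.0, 'grip_width': 85.45819153156043}
slot sc [(0.73, [443.0, 227.0], [532.0, 186.0, 61.0])]
slot si [(0.7, [228.0, 221.0], [528.0, 197.0, 46.0])]
hinge sc [(0.95, [534.0, 251.0], [522.0, 362.0, 60.0])]
hinge si [(0.78, [196.0, 195.0], [502.0, 349.0, 65.0]), (0.5, [397.0, 407.0], [543.0, -411.0, 5.0])]
lid_lip sc [(0.86, [445.0, 230.0], [539.0, 191.0, 63.0])]
lid_lip si [(0.58, [228.0, 221.0], [529.0, 197.0, 46.0])]
case sc [(0.79, [484.0, 252.0], [560.0, 274.0, 63.0]), (0.22, [193.0, 255.0], [764.0, -244.0, 44.0])]
case si [(0.96, [215.0, 223.0], [492.0, 184.0, 57.0])]
pad sc [(0.81, [324.0, 263.0], [667.0, -12.0, 8.0]), (0.17, [244.0, 195.0], [578.0, -230.0, 15.0])]
pad si [(0.68, [319.0, 259.0], [647.0, -24.0
[... 1084 characters left out ...]
0, 14.0]), (0.67, [330.0, 221.0], [768.0, 117.0, 14.0]), (0.44, [359.0, 243.0], [775.0, 3.0, 5.0])]
fluid sc [(0.86, [376.0, 342.0], [801.0, 140.0, 43.0])]
fluid si [(0.97, [329.0, 222.0], [767.0, 122.0, 11.0]), (0.43, [286.0, 205.0], [716.0, 260.0, 16.0]), (0.26, [200.0, 198.0], [504.0, 330.0, 61.0])]
torch sc [(0.66, [314.0, 318.0], [791.0, 19.0, 23.0])]
torch si [(0.88, [357.0, 243.0], [773.0, 7.0, 2.0]), (0.62, [318.0, 259.0], [647.0, -22.0, 15.0])]
mug sc [(0.63, [468.0, 352.0], [775.0, 289.0, 80.0]), (0.5, [483.0, 256.0], [569.0, 274.0, 62.0]), (0.49, [179.0, 166.0], [555.0, -405.0, 5.0]), (0.46, [440.0, 227.0], [493.0, 181.0, 2.0])]
mug si [(0.8, [285.0, 202.0], [715.0, 264.0, 25.0])]
```

View pics/scene0.png

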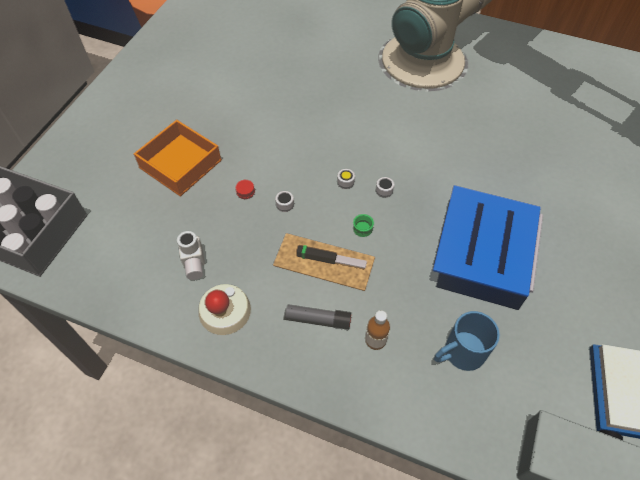

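View pics/side0.png

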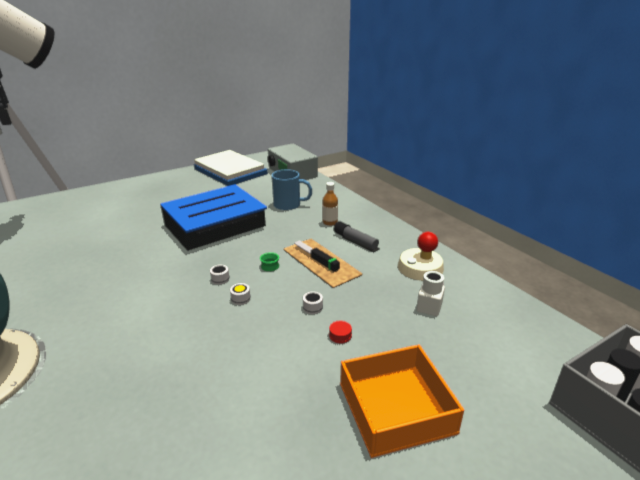

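Scene shows one plain red cap (245,189), two plain tubes (285,200), (385,187), one dotted tube (346,178), bin at left, blade on pad (handle 315,254, tip 362,264), and blue-lidded case at right. Next, measure the poses by segmentation.

```bash
cat > m.py <<'E'
from h import *
np.set_printoptions(precision=1,suppress=True)
def cloud(c,mask):
    v,u=np.nonzero(mask&(c['depth']>0));d=c['depth'][v,u]
    P=np.linalg.inv(np.array(c['mtx']))@np.vstack([u,v,np.ones(len(u))])*d
    return (c['T'][:3,:3]@P).T+c['T'][:3,3]
def hsv(c): return cv2.cvtColor(c['image'],cv2.COLOR_RGB2HSV)
def rng(c,lo,hi): return cv2.inRange(hsv(c),np.array(lo),np.array(hi))>0
def big(m,k=0):
    n,l,s,_=cv2.connectedComponentsWithStats(m.astype(np.uint8));i=1+np.argsort(-s[1:,4])[k];return l==i
E
python3 - <<'E'
from m import *
a=cam('scene');b=cam('side')
def rect(P,t): 
    r=cv2.minAreaRect(P[:,:2].astype(np.float32)); print(t,len(P),r,'z',np.percentile(P[:,2],[5,50,95]))
for n,c in(('sc',a),('si',b)):
    m=rng(c,(105,120,60),(125,255,255))
    for k in (0,1,2): 
        P=cloud(c,big(m,k)); P=P[(P[:,2]>50)&(P[:,2]<72)&(P[:,1]<420)]
        if len(P)>400: rect(P,n+'lid')
    P=cloud(c,big(rng(c,(8,180,90),(17,255,255)))); T=P[P[:,2]>42]; rect(T,n+'bin')
    w=rng(c,(8,60,90),(22,200,255)); P=cloud(c,w); P=P[(abs(P[:,0]-660)<110)&(abs(P[:,1]+15)<110)&(P[:,2]<14)]; rect(P,n+'pad')
    A=cloud(c,np.ones((480,640),bool)); 
    B=A[(abs(A[:,0]-660)<70)&(abs(A[:,1]+10)<110)&(A[:,2]>12)&(A[:,2]<45)]; rect(B,n+'blade'); 
    H=B[B[:,2]>22]; rect(H,n+'handle')
    for (x,y) in((576,-223),(459,45),(575,-133),(468,-36),(558,28)):
        Q=A[(np.hypot(A[:,0]-x,A[:,1]-y)<45)&(A[:,2]>6)]
        q=Q[Q[:,2]>np.percentile(Q[:,2],97)-6]
        print(n,x,y,len(q),cv2.minEnclosingCircle(q[:,:2].astype(np.float32)),(q[:,:2].max(0)+q[:,:2].min(0))/2,np.percentile(Q[:,2],[50,90,98]))
E
```

```text
sclid 7745 ((522.7173461914062, 274.61712646484375), (213.93087768554688, 178.79527282714844), 3.8799049854278564) z [59.7 62.6 65.4]
scbin 379 ((545.559326171875, -406.62286376953125), (131.84930419921875, 131.45574951171875), 74.30065155029297) z [46.9 49.8 53. ]
scpad 2616 ((660.2874145507812, -14.137130737304688), (83.97187042236328, 189.7573699951172), 4.9489850997924805) z [3.4 6.6 9.8]
scblade 706 ((657.1198120117188, -12.897964477539062), (30.05975914001465, 162.37533569335938), 13.883726119995117) z [14.4 22.6 30.9]
schandle 369 ((656.3377685546875, -6.130836486816406), (20.6842098236084, 131.90359497070312), 9.032052993774414) z [22.8 28.2 31.8]
sc 576 -223 206 ((562.4135131835938, -237.97479248046875), 20.916475296020508) [ 562.7 -237.7] [19.9 22.9 24.3]
sc 459 45 192 ((446.13140869140625, 40.95555877685547), 19.53838539123535) [445.5  40.8] [25.2 28.5 29.8]
sc 575 -133 203 ((562.1484985351562, -144.36976623535156), 20.095333099365234) [ 561.1 -144.1] [25.7 28.4 29.9]
sc 468 -36 184 ((456.4282531738281, -44.77384948730469), 19.731781005859375) [456.2 -44.8] [25.6 28.5 29.8]
sc 558 28 125 ((556.492919921875, 29.792959213256836), 22.22359848022461) [556.3  30. ] [18.9 25.  27. ]
silid 2721 ((519.0301513671875, 272.4464111328125), (210.3943634033203, 180.12353515625), 3.807441234588623) z [59.4 63.3 64.9]Traceback (most recent call last):
  File "<stdin>", line 8, in <module>
  File "m.py", line 10, in big
    n,l,s,_=cv2.connectedComponentsWithStats(m.astype(np.uint8));i=1+np.argsort(-s[1:,4])[k];return l==i
                                                                     ~~~~~~~~~~~~~~~~~~~~^^^
IndexError: index 2 is out of bounds for axis 0 with size 2
```

View pics/wrist0.png

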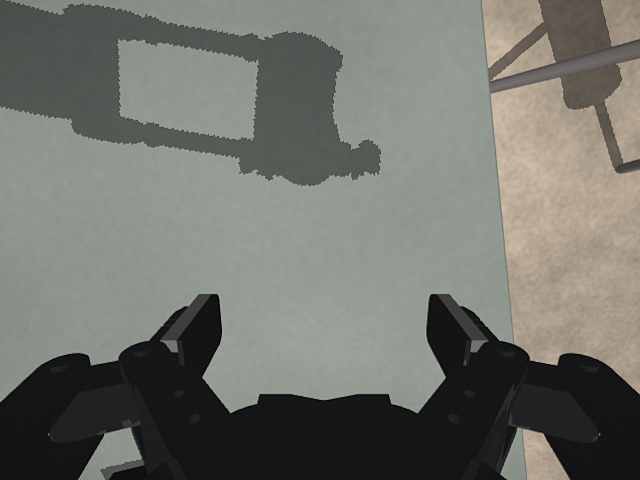

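```bash
cat >> h.py <<'E'
def go(xyz=None,yaw=None,q=None):
    """print tool shift (mm) to target and turn; yaw = world angle of tool x with tool down"""
    s=observe();r=R.from_quat(s['tcp_rot']);M=r.as_matrix()
    t=r
    if yaw is not None:
        y=np.radians(yaw);x=np.array([np.cos(y),np.sin(y),0]);z=np.array([0,0,-1.]);t=R.from_matrix(np.column_stack([x,np.cross(z,x),z]))
    if q is not None:t=q
    print('turn deg',np.round((r.inv()*t).as_rotvec(degrees=True),2))
    if xyz is not None: print('shift after turn mm',np.round(t.as_matrix().T@(np.array(xyz)-s['tool_pos']),1))
E
python3 - <<'E'
from m import *
s=observe();print(R.from_quat(s['tcp_rot']).as_matrix());c=read_camera('wrist');print(c['mount'],c['mtx'])
go([560,-15,330],yaw=90);go([640,-15,330],yaw=-90);go([640,-15,330],yaw=90)
E
```

```text
[[-1.   0.2  0. ]
 [ 0.2  1.   0. ]
 [-0.   0.  -1. ]]
[[ -0.   -1.   -0.3  67.5]
 [  1.   -0.   -0.   -0.6]
 [  0.   -0.3   1.  -71.4]
 [  0.    0.    0.    1. ]] [[345.5   0.  323.7]
 [  0.  345.5 240.2]
 [  0.    0.    1. ]]
turn deg [ 0. -0. 77.]
shift after turn mm [-575.3  430.7  -26.1]
turn deg [   0.    0. -103.]
shift after turn mm [ 575.3 -510.7  -26.1]
turn deg [ 0. -0. 77.]
shift after turn mm [-575.3  510.7  -26.1]
```

```bash
python3 -m creep '[[[0,0,0],[0,0,9.6]],[[0,0,0],[0,0,9.6]],[[0,0,0],[0,0,9.6]],[[0,0,0],[0,0,9.6]],[[0,0,0],[0,0,9.6]],[[0,0,0],[0,0,9.6]],[[0,0,0],[0,0,9.6]],[[0,0,0],[0,0,9.8]]]'; python3 -m creep '[[[-0.041,0.038,0],[0,0,0]],[[-0.041,0.038,0],[0,0,0]],[[-0.041,0.038,0],[0,0,0]],[[-0.041,0.038,0],[0,0,0]],[[-0.041,0.038,0],[0,0,0]],[[-0.041,0.038,0],[0,0,0]],[[-0.041,0.038,0],[0,0,0]]]'; python3 -m creep '[[[-0.041,0.038,0],[0,0,0]],[[-0.041,0.038,0],[0,0,0]],[[-0.041,0.038,0],[0,0,0]],[[-0.041,0.038,0],[0,0,0]],[[-0.041,0.038,0],[0,0,0]],[[-0.041,0.038,0],[0,0,0]],[[-0.041,0.038,0],[0,0,0]],[[0,0,0],[0,0,0]],[[0,0,0],[0,0,0]]]'
python3 - <<'E'
from m import *
c=cam('wrist');save(c,'w1.png');go([657,-12,303],yaw=90)
np.savez('w1.npz',**{k:c[k] for k in('image','depth','mtx','T')})
for n in('blade','pad'):
  for q in spot_point(c,n)[:2]: print(n,q,dep(c,q['xy']))
E
```

```text
time_s: 2.9
tool_pos: [129.3, 560.3, 303.9]
tcp_rot: [0.709, 0.705, 0.0, -0.0]
wrist_force: [0.1, -0.8, 0.1]
grip_width: 85.5
finger_force: 0.0
time_s: 3.78
tool_pos: [396.4, 271.9, 304.2]
tcp_rot: [0.707, 0.707, 0.001, 0.0]
wrist_force: [1.2, 0.6, 0.3]
grip_width: 85.4
finger_force: 0.0
time_s: 4.9
tool_pos: [661.0, -13.6, 303.4]
tcp_rot: [0.707, 0.707, -0.0, -0.001]
wrist_force: [-1.0, 0.5, 0.0]
grip_width: 85.4
finger_force: 0.0
turn deg [-0.1 -0.   0. ]
shift after turn mm [ 1.  -3.7  0.7]
blade {'xy': [393.8, 399.9], 'p': 0.7} [ 744.2 -240.7   27.7]
blade {'xy': [316.9, 198.4], 'p': 0.62} [653.9   1.4  29.6]
pad {'xy': [321.8, 212.1], 'p': 0.66} [658.8 -12.6  29.5]
```

View pics/w1.png

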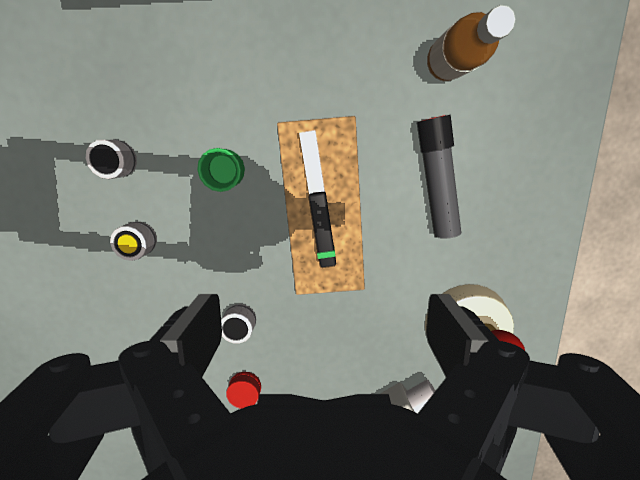

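The wrist picture shows blade with tip (308,131), handle front (318,193) and rear (327,266) on the pad.

```bash
python3 - <<'E'
from m import *
c=dict(np.load('w1.npz'))
h=hsv(c);
roi=np.zeros((480,640),bool);roi[110:285,285:350]=1
st=roi&(h[...,1]<40)&(h[...,2]>150); bk=roi&(h[...,2]<75); 
P=cloud(c,big(st));Q=cloud(c,big(bk));
for n,X in(('steel',P),('handle',Q)):
    if n=='handle': X=X[X[:,2]>24]
    print(n,len(X),np.percentile(X[:,2],[5,50,95]),cv2.minAreaRect(X[:,:2].astype(np.float32)))
for uv,z in(((308,131),18),((300.5,133),18),((316.5,130.5),18),((318,193),28),((327,266),28)): print(uv,atz(c,uv,z),dep(c,uv))
A=cloud(c,np.ones((480,640),bool))
for (x,y) in((446,41),(562,-144),(456,-45)):
    Z=A[(np.hypot(A[:,0]-x,A[:,1]-y)<45)&(A[:,2]>20)]
    print(x,y,cv2.minEnclosingCircle(Z[:,:2].astype(np.float32)),np.percentile(Z[:,2],[50,98]))
k=c['depth'][150:170,500:];
E
```

```text
steel 988 [18.6 19.9 21.2] ((648.1480102539062, 36.24684143066406), (16.829273223876953, 61.6395149230957), 8.61679744720459)
handle 893 [27.3 29.3 30.7] ((657.7760009765625, -23.756908416748047), (17.79172134399414, 61.72901153564453), 8.583477973937988)
(308, 131) [645.4  66.3  18. ] [644.9  66.7   8. ]
(300.5, 133) [637.9  64.5  18. ] [638.   64.4  18.8]
(316.5, 130.5) [653.7  66.8  18. ] [653.5  67.2   7.9]
(318, 193) [655.    6.6  28. ] [655.    6.5  27.3]
(327, 266) [664.2 -71.   28. ] [664.2 -70.6  29.1]
446 41 ((445.61151123046875, 39.896488189697266), 19.352678298950195) [27.4 29.2]
562 -144 ((561.6172485351562, -145.49427795410156), 19.45564079284668) [27.5 29. ]
456 -45 ((455.40643310546875, -46.37559509277344), 19.197263717651367) [27.5 29.3]
```

```bash
python3 - <<'E'
from m import *
go([654.0,-2.5,81],yaw=98.6)
E
```

```text
turn deg [-0.  -0.  -8.5]
shift after turn mm [ 10.9  -5.  223.2]
```

```bash
python3 -m creep '[[[0,0,0],[0,0,-8.5]],[[0.011,-0.005,0.023],[0,0,0]],[[0,0,0.05],[0,0,0]],[[0,0,0.05],[0,0,0]],[[0,0,0.04],[0,0,0]],[[0,0,0.03],[0,0,0]],[[0,0,0.02],[0,0,0]],[[0,0,0.010],[0,0,0]],[[0,0,0],[0,0,0]]]'; python3 -m creep '[[[0,0,0],[0,0,0]],[[0,0,0],[0,0,0]],[[0,0,0],[0,0,0]],[[0,0,0],[0,0,0]],[[0,0,0],[0,0,0]],[[0,0,0],[0,0,0]],[[0,0,0],[0,0,0]],[[0,0,0],[0,0,0]]]' -1;  python3 -m creep '[[[0,0,-0.02],[0,0,0]],[[0,0,-0.04],[0,0,0]],[[0,0,-0.05],[0,0,0]],[[0,0,-0.05],[0,0,0]],[[0,0,-0.03],[0,0,0]],[[0,0,0],[0,0,0]]]'
python3 - <<'E'
from m import *
c=cam('wrist');save(c,'w2.png');print(observe()['tool_pos'])
np.savez('w2.npz',**{k:c[k] for k in('image','depth','mtx','T')})
E
```

```text
time_s: 6.18
tool_pos: [654.4, -2.8, 80.9]
tcp_rot: [0.652, 0.758, -0.0, -0.0]
wrist_force: [0.2, 0.7, -0.8]
grip_width: 85.5
finger_force: 0.0
time_s: 7.18
tool_pos: [655.2, -3.6, 81.5]
tcp_rot: [0.653, 0.758, 0.0, 0.0]
wrist_force: [-0.8, 0.2, 5.7]
grip_width: 16.9
finger_force: 60.5
time_s: 7.92
tool_pos: [655.7, -3.6, 273.2]
tcp_rot: [0.653, 0.758, 0.001, 0.002]
wrist_force: [-0.4, 0.0, -1.5]
grip_width: 16.6
finger_force: 59.8
[654.7  -3.5 270.9]
```

View pics/w2.png

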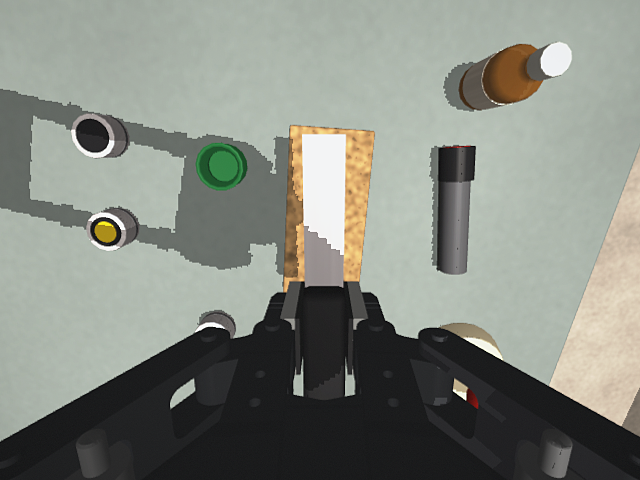

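The blade is held straight along tool x (tip edge at row 135, columns 303–345). Measure the tip in the tool frame.

```bash
python3 - <<'E'
from m import *
c=dict(np.load('w2.npz')); mt=np.array(read_camera('wrist')['mount'])
K=np.array(c['mtx'])
for u,v in((324,140),(324,180),(324,225),(324,275),(307,140),(341,140),(324,136)):
    d=np.median(c['depth'][v-1:v+2,u-1:u+2]); p=mt@np.append(np.linalg.inv(K)@[u,v,1]*d,1); print(u,v,p[:3])
# refine case: points of lid corners
a=cam('scene');b=cam('side');w=cam('wrist')
for n,q in(('slot',1),('lid_lip',1),('hinge',1)):
    ra,rb=spot_point(a,n),spot_point(b,n)
    if ra and rb: print(n,tri(a,ra[0]['xy'],b,rb[0]['xy']))
for cc in(a,b):
    P=cloud(cc,cv2.erode(big(rng(cc,(105,120,60),(125,255,255))).astype(np.uint8),np.ones((1,1)))>0);P=P[(P[:,2]>54)&(P[:,2]<72)&(P[:,1]<420)];print(cv2.minAreaRect(P[:,:2].astype(np.float32)))
E
```

```text
324 140 [68.5 -0.  61.4]
324 180 [53.9 -0.  61.6]
324 225 [36.3 -0.  61.5]
324 275 [15.2 -0.  61.6]
307 140 [68.5 -6.3 61.6]
341 140 [68.5  6.3 61.6]
324 136 [69.9 -0.  61.6]
hinge [516.  373.4  57.4]
((523.6116333007812, 274.5450439453125), (213.72019958496094, 178.53152465820312), 3.778425931930542)
((2278.31494140625, 282.6988525390625), (28.079744338989258, 270.7093200683594), 0.569140613079071)
```

```bash
python3 - <<'E'
from m import *
go([533.6,85.7,150],yaw=93.8)
E
```

```text
turn deg [-0.1 -0.   4.7]
shift after turn mm [  97.1 -114.9  120.3]
```

```bash
python3 -m creep '[[[0,0,0],[-0.1,0,4.7]],[[0.03,-0.038,0],[0,0,0]],[[0.03,-0.038,0],[0,0,0]],[[0.037,-0.039,0],[0,0,0]],[[0,0,0.05],[0,0,0]],[[0,0,0.04],[0,0,0]],[[0,0,0.03],[0,0,0]],[[0,0,0],[0,0,0]],[[0,0,0],[0,0,0]]]'
python3 - <<'E'
from m import *
c=cam('wrist');save(c,'w3.png');print(observe()['tool_pos'],observe()['tcp_rot'])
np.savez('w3.npz',**{k:c[k] for k in('image','depth','mtx','T')})
m=rng(c,(105,120,60),(125,255,255));P=cloud(c,m);P=P[(P[:,2]>45)&(P[:,2]<80)]
print(len(P),P.min(0),P.max(0),np.percentile(P[:,2],[5,50,95]))
T=P[P[:,2]>58]
# front edge line
xs=np.arange(440,620,10);E=[(x,T[abs(T[:,0]-x)<3][:,1].min()) for x in xs if (abs(T[:,0]-x)<3).any()];print(np.array(E).T);print(np.polyfit(*np.array(E).T,1))
E
```

```text
time_s: 9.6
tool_pos: [534.8, 85.7, 151.8]
tcp_rot: [0.683, 0.73, 0.001, 0.001]
wrist_force: [1.5, 0.3, -0.9]
grip_width: 16.9
finger_force: 59.8
[535.   85.7 152.2] [0.7 0.7 0.  0. ]
34983 [421.8 177.1  56.2] [632.2 215.9  66.3] [61.9 63.4 64.6]
[[440.  450.  460.  470.  480.  490.  500.  510.  520.  530.  540.  550.
  560.  570.  580.  590.  600.  610. ]
 [177.9 178.6 179.1 179.7 180.4 181.2 181.9 182.5 183.2 183.9 184.6 185.2
  185.8 186.5 187.1 187.6 188.5 189.1]]
[  0.1 148.8]
```

View pics/w3.png

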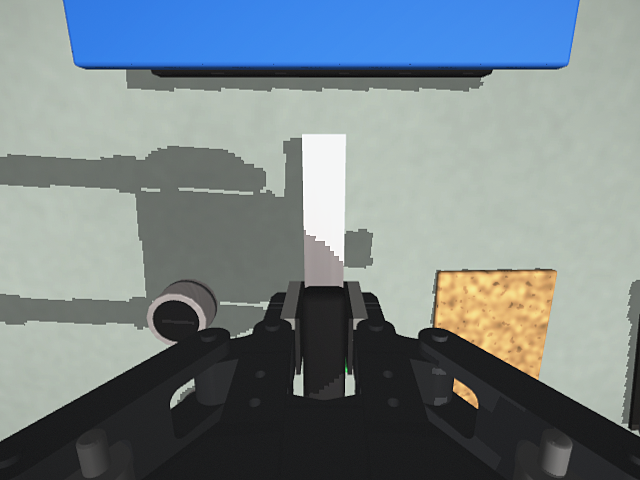

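The wrist view shows the tip (324,135) about 28 mm short of the lid's front edge (row 68), aligned. Lower and insert.

```bash
python3 -m creep '[[[0,0,0.02],[0,0,0]],[[0,0,0.018],[0,0,0]],[[0,0,0],[0,0,0]],[[0.01,0,0],[0,0,0]],[[0.01,0,0],[0,0,0]],[[0.006,0,0],[0,0,0]],[[0,0,0],[0,0,0]]]';python3 -m creep '[[[0.005,0,0],[0,0,0]],[[0.005,0,0],[0,0,0]],[[0.004,0,0],[0,0,0]],[[0,0,0],[0,0,0]]]'
python3 - <<'E'
from m import *
s=observe();print(s['tool_pos'],s['wrist_force'])
c=cam('wrist');save(c,'w4.png')
E
```

```text
time_s: 10.52
tool_pos: [532.2, 112.4, 113.0]
tcp_rot: [0.683, 0.731, 0.001, 0.001]
wrist_force: [-1.5, 0.0, -0.7]
grip_width: 16.8
finger_force: 59.8
time_s: 11.02
tool_pos: [531.2, 125.9, 112.7]
tcp_rot: [0.683, 0.73, 0.001, 0.001]
wrist_force: [-0.1, -0.2, -0.8]
grip_width: 16.7
finger_force: 59.8
[531.2 125.9 112.7] [-0.1 -0.2 -0.8]
```

```bash
python3 -m creep '[[[0,0,-0.005],[0,0,0]],[[0,0,-0.006],[0,0,0]],[[0,0,-0.007],[0,0,0]],[[0,0,-0.007],[0,0,0]],[[0,0,-0.007],[0,0,0]],[[0,0,-0.007],[0,0,0]],[[0,0,-0.007],[0,0,0]],[[0,0,-0.007],[0,0,0]],[[0,0,0],[0,0,0]]]'
python3 - <<'E'
from m import *
s=observe();print(s['tool_pos'],s['wrist_force'])
c=cam('side');save(c,'s1.png',(130,130,330,280))
c=cam('wrist');save(c,'w5.png')
E
```

```text
time_s: 12.2
tool_pos: [531.5, 125.5, 166.5]
tcp_rot: [0.683, 0.73, 0.001, 0.001]
wrist_force: [-0.9, -0.4, 1.0]
grip_width: 16.6
finger_force: 59.7
[531.5 125.5 166.5] [-0.9 -0.4  1. ]
```

View pics/w5.png

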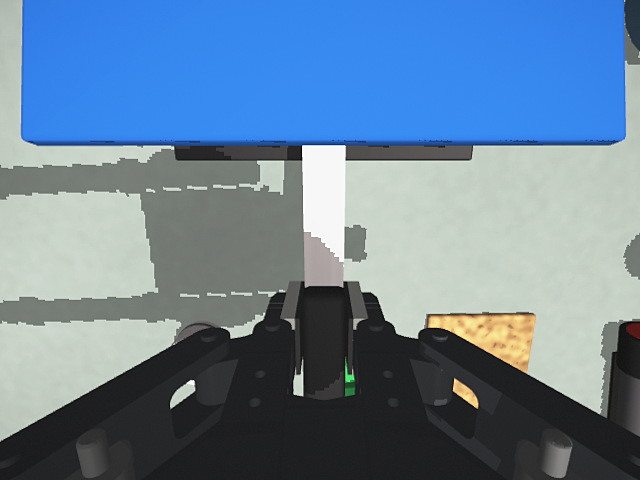

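The lid is lifted about 0.3 rad and rests on the blade (edge at row 143, steel under it). Follow the arc to swing it open.

```bash
python3 -m creep '[[[0.010,0,-0.010],[0,0,0]],[[0.009,0,-0.012],[0,0,0]],[[0.011,0,-0.013],[0,0,0]],[[0.011,0,-0.012],[0,0,0]],[[0.012,0,-0.011],[0,0,0]],[[0.012,0,-0.011],[0,0,0]],[[0.013,0,-0.009],[0,0,0]],[[0.014,0,-0.008],[0,0,0]]]'; python3 -m creep '[[[0.014,0,-0.005],[0,0,0]],[[0.015,0,-0.005],[0,0,0]],[[0.012,0,-0.001],[0,0,0]],[[0.012,0,0],[0,0,0]],[[0.010,0,0.001],[0,0,0]],[[0.010,0,0.001],[0,0,0]],[[0,0,0],[0,0,0]],[[0,0,0],[0,0,0]],[[0,0,0],[0,0,0]]]'
python3 - <<'E'
from m import *
s=observe();print(s['tool_pos'],s['wrist_force'])
c=cam('side');save(c,'s2.png',(100,60,420,300))
E
```

```text
time_s: 13.3
tool_pos: [524.8, 218.3, 252.3]
tcp_rot: [0.683, 0.73, 0.001, 0.001]
wrist_force: [-0.1, -1.9, 1.0]
grip_width: 16.2
finger_force: 59.7
time_s: 14.42
tool_pos: [520.0, 289.9, 260.7]
tcp_rot: [0.683, 0.73, 0.001, 0.001]
wrist_force: [-0.6, -0.6, -1.0]
grip_width: 16.5
finger_force: 59.7
[520.  289.9 260.7] [-0.6 -0.6 -1. ]
```

View pics/s2.png

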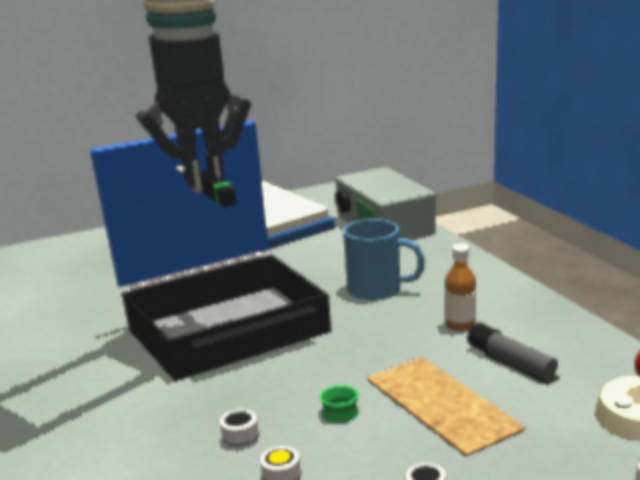

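Lid stands about upright-open (1.5+ rad). Back off and return the blade to its pad.

```bash
python3 -m creep '[[[-0.03,0,0],[0,0,0]],[[-0.05,0,0],[0,0,0]],[[-0.05,0,0],[0,0,0]],[[-0.05,0,0],[0,0,0]],[[-0.02,0,0],[0,0,0]],[[0,0,0],[0,0,-4.7]],[[0,0,0],[0,0,0]]]'
python3 - <<'E'
from m import *
go([655,-5,140],yaw=98.6)
E
```

```text
time_s: 15.35
tool_pos: [533.3, 90.7, 260.8]
tcp_rot: [0.653, 0.757, 0.001, 0.0]
wrist_force: [-0.8, -0.2, -0.5]
grip_width: 16.8
finger_force: 59.7
turn deg [ 0.1 -0.  -0.2]
shift after turn mm [-112.8  106.   120.8]
```

```bash
python3 -m creep '[[[-0.038,0.036,0],[0.1,0,0]],[[-0.038,0.036,0],[0,0,0]],[[-0.037,0.034,0],[0,0,0]],[[0,0,0.05],[0,0,0]],[[0,0,0.05],[0,0,0]],[[0,0,0.03],[0,0,0]],[[0,0,0.03],[0,0,0]],[[0,0,0.012],[0,0,0]],[[0,0,0.007],[0,0,0]],[[0,0,0],[0,0,0]]]'
python3 - <<'E'
from m import *
go([655,-5,82],yaw=98.6);print(observe()['wrist_force'])
E
```

```text
time_s: 16.6
tool_pos: [655.6, -5.2, 82.6]
tcp_rot: [0.653, 0.758, 0.001, 0.001]
wrist_force: [0.2, 0.7, -0.5]
grip_width: 16.6
finger_force: 59.8
turn deg [ 0.1  0.  -0.1]
shift after turn mm [ 0.3 -0.6  0.6]
[ 0.2  0.7 -0.5]
```

```bash
python3 -m creep '[[[0,0,0.001],[0,0,0]],[[0,0,0],[0,0,0]],[[0,0,0],[0,0,0]],[[0,0,0],[0,0,0]],[[0,0,0],[0,0,0]],[[0,0,-0.03],[0,0,0]],[[0,0,-0.05],[0,0,0]],[[0,0,-0.05],[0,0,0]],[[0,0,-0.05],[0,0,0]]]' 1
python3 -m creep '[[[0,0,-0.03],[0,0,8.6]],[[-0.05,-0.02,0],[0,0,0]],[[-0.05,-0.02,0],[0,0,0]],[[-0.03,-0.02,0],[0,0,0]],[[0,0,0],[0,0,0]],[[0,0,0],[0,0,0]]]'
python3 - <<'E'
from m import *
c=cam('wrist');save(c,'w6.png');print(observe()['tool_pos'])
np.savez('w6.npz',**{k:c[k] for k in('image','depth','mtx','T')})
A=cloud(c,np.ones((480,640),bool))
for (x,y) in((446,41),(562,-144),(456,-45),(562,-238)):
    Z=A[(np.hypot(A[:,0]-x,A[:,1]-y)<45)&(A[:,2]>14)]
    if len(Z): Z=Z[Z[:,2]>np.percentile(Z[:,2],97)-6];print(x,y,len(Z),cv2.minEnclosingCircle(Z[:,:2].astype(np.float32)),np.percentile(Z[:,2],[50,98]))
E
```

```text
time_s: 17.73
tool_pos: [654.6, -5.4, 262.3]
tcp_rot: [0.653, 0.758, 0.0, -0.0]
wrist_force: [-0.1, -0.3, -0.4]
grip_width: 85.4
finger_force: 0.0
time_s: 18.48
tool_pos: [594.9, -135.0, 290.9]
tcp_rot: [0.708, 0.706, 0.0, -0.0]
wrist_force: [0.2, 0.4, -0.0]
grip_width: 85.8
finger_force: 0.0
[ 595.  -134.6  290.8]
446 41 1532 ((445.44427490234375, 39.161502838134766), 19.219131469726562) [27.4 29.1]
562 -144 4635 ((582.5240478515625, -124.89590454101562), 20.02737045288086) [318.2 322.3]
456 -45 1411 ((455.23468017578125, -46.33061599731445), 19.12273406982422) [27.6 29.4]
562 -238 990 ((561.138916015625, -238.63885498046875), 20.0323543548584) [21.5 23. ]
```

View pics/w6.png

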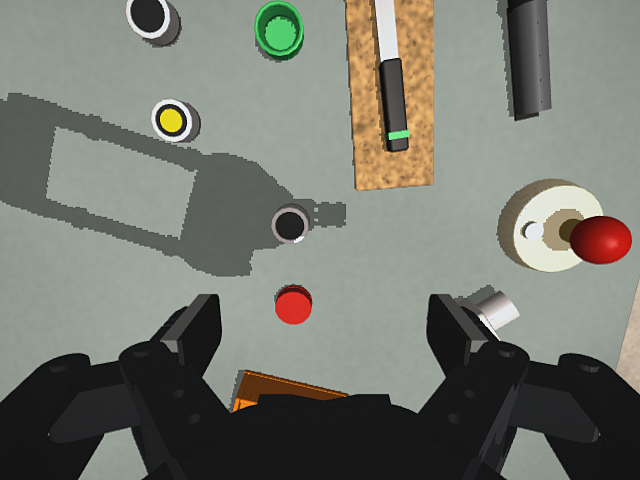

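Blade lies on the pad with green end at (398,135); plain tube at (290,224), plain cap at (293,305), reject at (172,120). Turn to yaw 180 for picking and placing.

```bash
python3 -m creep '[[[0,0,0],[0,0,-10]],[[0,0,0],[0,0,-10]],[[0,0,0],[0,0,-10]],[[0,0,0],[0,0,-10]],[[0,0,0],[0,0,-10]],[[0,0,0],[0,0,-10]],[[0,0,0],[0,0,-10]],[[0,0,0],[0,0,-10]],[[0,0,0],[0,0,-10]],[[0,0,0],[0,0,0]]]' 0.5
python3 - <<'E'
from m import *
go([561.5,-145,76],yaw=180)
print(observe()['joint_positions'])
c=cam('scene');A=cloud(c,np.ones((480,640),bool))
Z=A[(np.hypot(A[:,0]-561,A[:,1]+145)<45)&(A[:,2]>14)&(A[:,2]<40)];print(cv2.minEnclosingCircle(Z[:,:2].astype(np.float32)) if len(Z) else 0)
E
```

```text
time_s: 19.77
tool_pos: [595.2, -134.1, 290.6]
tcp_rot: [0.001, 1.0, 0.0, 0.0]
wrist_force: [-0.3, -1.1, -0.1]
grip_width: 63.9
finger_force: 0.0
turn deg [ 0.   0.  -0.1]
shift after turn mm [ 33.7 -10.9 214.6]
[-0.3  0.3  1.4  0.   1.4 -1.9]
((561.9435424804688, -143.93478393554688), 20.41432762145996)
```

```bash
python3 -m creep '[[[0.034,-0.011,0.02],[0,0,0]],[[0,0,0.05],[0,0,0]],[[0,0,0.05],[0,0,0]],[[0,0,0.045],[0,0,0]],[[0,0,0.03],[0,0,0]],[[0,0,0.02],[0,0,0]],[[0,0,0],[0,0,0]],[[0,0,0],[0,0,0]]]'; python3 -m creep '[[[0,0,0],[0,0,0]],[[0,0,0],[0,0,0]],[[0,0,0],[0,0,0]],[[0,0,0],[0,0,0]],[[0,0,0],[0,0,0]],[[0,0,-0.03],[0,0,0]],[[0,0,-0.05],[0,0,0]],[[0,0,-0.05],[0,0,0]],[[0,0,0],[0,0,0]]]' -1
python3 - <<'E'
from m import *
print(observe()['finger_force'])
go([576.5,268.1,200],yaw=180)
E
```

```text
time_s: 20.82
tool_pos: [561.4, -146.3, 76.5]
tcp_rot: [0.001, 1.0, -0.0, 0.001]
wrist_force: [0.2, 0.2, -0.5]
grip_width: 64.1
finger_force: 0.0
time_s: 21.95
tool_pos: [562.9, -147.2, 210.7]
tcp_rot: [0.001, 1.0, -0.002, 0.005]
wrist_force: [0.8, 0.2, -0.9]
grip_width: 36.2
finger_force: 60.0
60.00035762786865
turn deg [-0.2  0.6 -0.1]
shift after turn mm [-13.6 415.3  10.7]
```

```bash
python3 -m creep '[[[-0.006,0.05,0],[0,0,0]],[[-0.008,0.052,0],[0,0,0]],[[0,0.052,0],[0,0,0]],[[0,0.052,0],[0,0,0]],[[0,0.052,0],[0,0,0]],[[0,0.052,0],[0,0,0]],[[0,0.052,0],[0,0,0]],[[0,0.052,0],[0,0,0]],[[0,0,0],[0,0,0]],[[0,0,0],[0,0,0]]]'
python3 - <<'E'
from m import *
go([576.5,268.1,84],yaw=180)
c=cam('side');save(c,'s3.png',(100,60,420,300))
E
```

```text
time_s: 23.2
tool_pos: [574.6, 267.2, 204.6]
tcp_rot: [0.0, 1.0, -0.001, -0.001]
wrist_force: [-1.0, 0.4, -0.8]
grip_width: 35.9
finger_force: 60.2
turn deg [-0.1 -0.1 -0.1]
shift after turn mm [ -1.9   0.9 120.6]
```

View pics/s3.png

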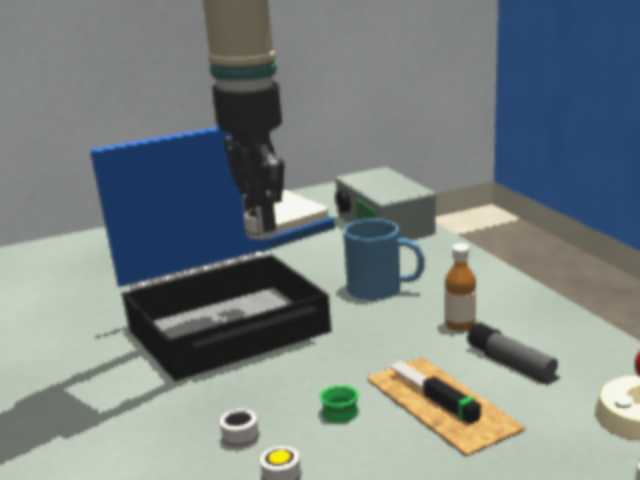

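Side view: tube held above the open case's right part; lid stays open. Lower and release.

```bash
python3 -m creep '[[[-0.002,0.001,0.03],[0,0,0]],[[0,0,0.04],[0,0,0]],[[0,0,0.03],[0,0,0]],[[0,0,0.015],[0,0,0]],[[0,0,0.005],[0,0,0]],[[0,0,0],[0,0,0]],[[0,0,0],[0,0,0]]]'; python3 -m creep '[[[0,0,0],[0,0,0]],[[0,0,0],[0,0,0]],[[0,0,0],[0,0,0]],[[0,0,-0.03],[0,0,0]],[[0,0,-0.05],[0,0,0]],[[0,0,-0.05],[0,0,0]],[[0,0,0],[0,0,0]]]' 0.3
python3 - <<'E'
from m import *
go([445.5,39.5,76],yaw=180)
c=cam('scene');A=cloud(c,np.ones((480,640),bool));save(c,'sc3.png')
for x,y in((445.5,39.5),(455.3,-46.3),(561.5,-238.5)):
    Z=A[(np.hypot(A[:,0]-x,A[:,1]-y)<40)&(A[:,2]>14)&(A[:,2]<40)];print(cv2.minEnclosingCircle(Z[:,:2].astype(np.float32)) if len(Z) else 0)
E
```

```text
time_s: 24.12
tool_pos: [578.1, 268.9, 87.1]
tcp_rot: [0.001, 1.0, 0.0, 0.001]
wrist_force: [0.6, -0.9, -0.2]
grip_width: 35.9
finger_force: 60.2
time_s: 25.0
tool_pos: [579.6, 269.6, 220.9]
tcp_rot: [0.001, 1.0, 0.002, 0.005]
wrist_force: [0.1, 0.1, 0.1]
grip_width: 55.5
finger_force: 0.0
turn deg [ 0.2  0.6 -0.1]
shift after turn mm [ 134.1 -230.1  144.9]
((446.18170166015625, 40.3909797668457), 21.281978607177734)
((456.3218994140625, -46.218406677246094), 20.235973358154297)
((561.552490234375, -238.2571258544922), 21.90839195251465)
```

```bash
python3 -m creep '[[[0.0268,-0.046,0],[0,0,0]],[[0.0268,-0.046,0],[0,0,0]],[[0.0268,-0.046,0],[0,0,0]],[[0.0268,-0.046,0],[0,0,0]],[[0.0268,-0.046,0],[0,0,0]],[[0,0,0.03],[0,0,0]],[[0,0,0.03],[0,0,0]],[[0,0,0],[0,0,0]],[[0,0,0],[0,0,0]]]' 0.5
python3 - <<'E'
from m import *
go([445.5,39.8,76],yaw=180)
E
```

```text
time_s: 26.18
tool_pos: [443.0, 39.0, 155.8]
tcp_rot: [0.001, 1.0, 0.0, -0.0]
wrist_force: [0.0, -0.5, 0.3]
grip_width: 63.9
finger_force: 0.0
turn deg [ 0.  -0.  -0.1]
shift after turn mm [-2.5  0.8 79.8]
```

```bash
python3 -m creep '[[[-0.0025,0.001,0.03],[0,0,0]],[[0,0,0.03],[0,0,0]],[[0,0,0.02],[0,0,0]],[[0,0,0],[0,0,0]],[[0,0,0],[0,0,0]]]'; python3 -m creep '[[[0,0,0],[0,0,0]],[[0,0,0],[0,0,0]],[[0,0,0],[0,0,0]],[[0,0,0],[0,0,0]],[[0,0,0],[0,0,0]],[[0,0,-0.04],[0,0,0]],[[0,0,-0.05],[0,0,0]],[[0,0,-0.04],[0,0,0]],[[0,0,0],[0,0,0]]]' -1
python3 -m creep '[[[-0.0042,0.0442,0],[0,0,0]],[[-0.0042,0.0442,0],[0,0,0]],[[-0.0042,0.0442,0],[0,0,0]],[[-0.0042,0.0442,0],[0,0,0]],[[-0.0042,0.0442,0],[0,0,0]],[[0,0,0.03],[0,0,0]],[[0,0,0],[0,0,0]],[[0,0,0],[0,0,0]]]'
python3 - <<'E'
from m import *
go([466.7,260.9,84],yaw=180)
E
```

```text
time_s: 26.8
tool_pos: [446.5, 40.0, 76.8]
tcp_rot: [0.001, 1.0, -0.0, 0.001]
wrist_force: [-0.6, -0.8, -0.5]
grip_width: 63.9
finger_force: 0.0
time_s: 27.92
tool_pos: [447.3, 39.8, 209.2]
tcp_rot: [0.001, 1.0, -0.0, 0.004]
wrist_force: [0.6, -0.5, -1.7]
grip_width: 36.3
finger_force: 60.2
time_s: 28.92
tool_pos: [466.6, 260.4, 175.6]
tcp_rot: [0.001, 1.0, -0.0, -0.0]
wrist_force: [-0.7, 0.1, -0.4]
grip_width: 36.0
finger_force: 60.4
turn deg [-0.  -0.1 -0.1]
shift after turn mm [-0.1  0.5 91.6]
```

```bash
python3 -m creep '[[[0,0,0.04],[0,0,0]],[[0,0,0.03],[0,0,0]],[[0,0,0.014],[0,0,0]],[[0,0,0.006],[0,0,0]],[[0,0,0],[0,0,0]],[[0,0,0],[0,0,0]]]'; python3 -m creep '[[[0,0,0],[0,0,0]],[[0,0,0],[0,0,0]],[[0,0,0],[0,0,0]],[[0,0,-0.03],[0,0,0]],[[0,0,-0.05],[0,0,0]],[[0,0,-0.05],[0,0,0]],[[0,0,0],[0,0,0]]]' 0.3
python3 -m creep '[[[-0.0095,-0.05,0],[0,0,0]],[[-0.0095,-0.05,0],[0,0,0]],[[-0.0095,-0.05,0],[0,0,0]],[[-0.0095,-0.05,0],[0,0,0]],[[-0.0095,-0.05,0],[0,0,0]],[[-0.0095,-0.05,0],[0,0,0]],[[-0.0095,-0.05,0],[0,0,0]],[[-0.0095,-0.05,0],[0,0,0]],[[-0.0095,-0.05,0],[0,0,0]],[[-0.0095,-0.05,0],[0,0,0]]]' 0.5
python3 -m creep '[[[0,0,0.03],[0,0,0]],[[0,0,0.03],[0,0,0]],[[0,0,0],[0,0,0]],[[0,0,0],[0,0,0]]]'
python3 - <<'E'
from m import *
go([561.3,-238.4,75],yaw=180)
c=cam('scene');A=cloud(c,np.ones((480,640),bool));save(c,'sc4.png')
for x,y in((455.3,-46.3),):
    Z=A[(np.hypot(A[:,0]-x,A[:,1]-y)<40)&(A[:,2]>14)&(A[:,2]<40)];print(cv2.minEnclosingCircle(Z[:,:2].astype(np.float32)) if len(Z) else 0)
c=cam('wrist');P=cloud(c,rng(c,(0,150,60),(8,255,255))|rng(c,(172,150,60),(180,255,255)));P=P[(abs(P[:,0]-561)<60)&(abs(P[:,1]+238)<60)&(P[:,2]>15)];print(len(P),cv2.minEnclosingCircle(P[:,:2].astype(np.float32)),P[:,2].max())
E
```

```text
time_s: 29.68
tool_pos: [467.5, 261.1, 86.8]
tcp_rot: [0.001, 1.0, 0.0, 0.001]
wrist_force: [-0.2, -0.8, -2.3]
grip_width: 36.5
finger_force: 60.4
time_s: 30.55
tool_pos: [469.0, 261.8, 220.1]
tcp_rot: [0.001, 1.0, 0.002, 0.005]
wrist_force: [-0.2, 0.1, -0.6]
grip_width: 55.8
finger_force: 0.0
time_s: 31.8
tool_pos: [560.5, -240.7, 214.3]
tcp_rot: [0.001, 1.0, 0.001, -0.001]
wrist_force: [0.2, -0.1, 0.4]
grip_width: 64.2
finger_force: 0.0
time_s: 32.3
tool_pos: [561.2, -239.3, 156.0]
tcp_rot: [0.001, 1.0, -0.0, 0.0]
wrist_force: [0.4, -0.7, -0.3]
grip_width: 64.0
finger_force: 0.0
turn deg [-0.   0.  -0.1]
shift after turn mm [-0.1  0.9 81. ]
((456.5912170410156, -43.68792724609375), 20.10024070739746)
3179 ((537.7589721679688, -272.1671142578125), 19.695415496826172) 24.05813018509437
```

View pics/sc4.png

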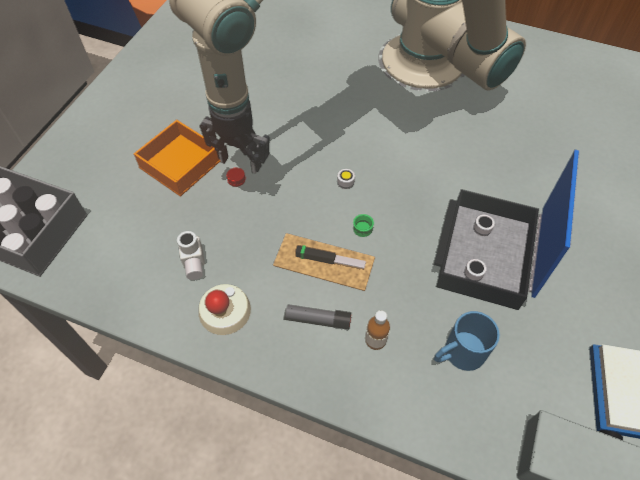

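The cap has been knocked to scene (236,177) ≈ (538,-272), nearer the bin. Check the bin's clearance.

```bash
python3 - <<'E'
from m import *
c=cam('scene')
P=cloud(c,big(rng(c,(8,180,90),(17,255,255)))); T=P[P[:,2]>42]; r=cv2.minAreaRect(T[:,:2].astype(np.float32));print(r,cv2.boxPoints(r))
go([537.8,-272.2,75],yaw=135)
E
```

```text
((554.6270141601562, -377.986572265625), (193.12298583984375, 129.7880859375), 73.58995056152344) [[ 465.1 -452.3]
 [ 589.6 -488.9]
 [ 644.2 -303.7]
 [ 519.7 -267. ]]
turn deg [-0.   0.1 44.9]
shift after turn mm [ -6.3 -40.   82.1]
```

```bash
python3 -m creep '[[[0.0235,-0.033,0],[0,0,0]],[[0,0,0],[0,0,0]],[[0,0,0.03],[0,0,0]],[[0,0,0.03],[0,0,0]],[[0,0,0.021],[0,0,0]],[[0,0,0],[0,0,0]],[[0,0,0],[0,0,0]]]' 0.35; python3 -m creep '[[[0,0,0],[0,0,0]],[[0,0,0],[0,0,0]],[[0,0,0],[0,0,0]],[[0,0,0],[0,0,0]],[[0,0,0],[0,0,0]],[[0,0,-0.04],[0,0,0]],[[0,0,-0.05],[0,0,0]],[[0,0,-0.04],[0,0,0]],[[0,0,0],[0,0,0]]]' -1
python3 - <<'E'
from m import *
go([521.6,264.5,175],yaw=180)
E
```

```text
time_s: 33.33
tool_pos: [538.3, -272.4, 75.9]
tcp_rot: [0.001, 1.0, -0.001, 0.001]
wrist_force: [-0.2, -0.1, 0.5]
grip_width: 57.3
finger_force: 0.0
time_s: 34.45
tool_pos: [539.1, -273.3, 209.2]
tcp_rot: [0.001, 1.0, -0.002, 0.004]
wrist_force: [-0.5, 0.5, -0.6]
grip_width: 37.9
finger_force: 60.2
turn deg [-0.3  0.4 -0.1]
shift after turn mm [ 17.5 537.8  34.2]
```

```bash
python3 -m creep '[[[0.0016,0.0535,0],[0,0,0]],[[0.0016,0.0535,0],[0,0,0]],[[0.0016,0.0535,0],[0,0,0]],[[0.0016,0.0535,0],[0,0,0]],[[0.0016,0.0535,0],[0,0,0]],[[0.0016,0.0535,0],[0,0,0]],[[0.0016,0.0535,0],[0,0,0]],[[0.0016,0.0535,0],[0,0,0]],[[0.0016,0.0535,0],[0,0,0]],[[0.0016,0.0535,0],[0,0,0]]]'
python3 -m creep '[[[0,0,0.03],[0,0,0]],[[0,0,0],[0,0,0]],[[0,0,0],[0,0,0]]]'
python3 - <<'E'
from m import *
go([521.6,264.5,83],yaw=180);print(observe()['grip_width'])
E
```

```text
time_s: 35.7
tool_pos: [521.4, 264.3, 203.7]
tcp_rot: [0.001, 1.0, -0.0, -0.001]
wrist_force: [0.5, -0.4, -0.9]
grip_width: 37.6
finger_force: 60.3
time_s: 36.08
tool_pos: [522.3, 262.3, 174.7]
tcp_rot: [0.001, 1.0, -0.0, -0.0]
wrist_force: [0.4, 0.2, -0.2]
grip_width: 37.7
finger_force: 60.4
turn deg [-0.  -0.  -0.1]
shift after turn mm [ 0.7  2.2 91.7]
37.691739022280366
```

```bash
python3 -m creep '[[[0,0.002,0.04],[0,0,0]],[[0,0,0.03],[0,0,0]],[[0,0,0.014],[0,0,0]],[[0,0,0.006],[0,0,0]],[[0,0,0],[0,0,0]],[[0,0,0],[0,0,0]]]'; python3 -m creep '[[[0,0,0],[0,0,0]],[[0,0,0],[0,0,0]],[[0,0,0],[0,0,0]],[[0,0,-0.03],[0,0,0]],[[0,0,-0.05],[0,0,0]],[[0,0,-0.05],[0,0,0]],[[0,0,0],[0,0,0]]]' 0.3
python3 -m creep '[[[0.011,-0.0515,0],[0,0,0]],[[0.011,-0.0515,0],[0,0,0]],[[0.011,-0.0515,0],[0,0,0]],[[0.011,-0.0515,0],[0,0,0]],[[0.011,-0.0515,0],[0,0,0]],[[0.011,-0.0515,0],[0,0,0]],[[0,0,0.03],[0,0,0]],[[0,0,0.03],[0,0,0]],[[0,0,0],[0,0,0]],[[0,0,0],[0,0,0]]]' 0.5
python3 - <<'E'
from m import *
c=cam('wrist');save(c,'w7.png');A=cloud(c,np.ones((480,640),bool))
Z=A[(np.hypot(A[:,0]-455.5,A[:,1]+45)<50)&(A[:,2]>18)&(A[:,2]<35)];print(cv2.minEnclosingCircle(Z[:,:2].astype(np.float32)) if len(Z) else 0)
go([455.3,-46,76],yaw=180)
c=cam('scene');save(c,'sc5.png')
E
```

```text
time_s: 36.83
tool_pos: [523.0, 265.0, 85.9]
tcp_rot: [0.001, 1.0, 0.0, 0.001]
wrist_force: [0.5, -0.1, -0.6]
grip_width: 37.5
finger_force: 60.4
time_s: 37.7
tool_pos: [524.5, 265.7, 219.5]
tcp_rot: [0.001, 1.0, 0.002, 0.005]
wrist_force: [0.6, 0.6, -0.4]
grip_width: 55.3
finger_force: 0.0
time_s: 38.95
tool_pos: [456.0, -44.0, 155.0]
tcp_rot: [0.001, 1.0, 0.0, 0.0]
wrist_force: [0.4, -1.1, 0.0]
grip_width: 64.2
finger_force: 0.0
((455.0556335449219, -46.35961151123047), 18.97982406616211)
turn deg [-0.   0.1 -0.1]
shift after turn mm [ 1.1 -1.9 79.4]
```

View pics/sc5.png

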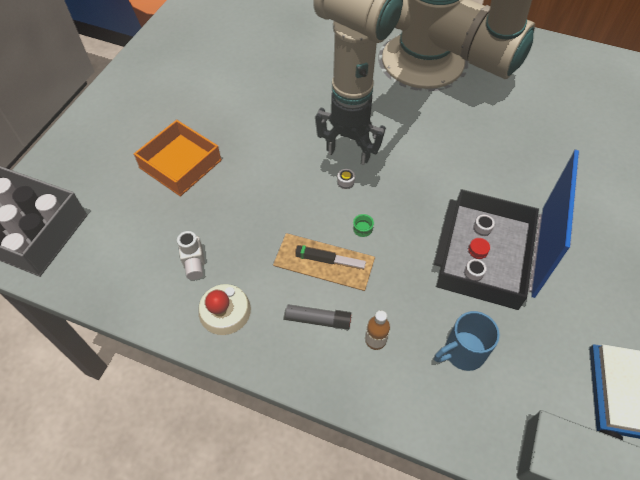

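Three good parts are in the case (485,225), (480,247), (477,270). Pick the dotted tube (346,178) and take it to the bin.

```bash
python3 -m creep '[[[0.001,-0.002,0.03],[0,0,0]],[[0,0,0.03],[0,0,0]],[[0,0,0.019],[0,0,0]],[[0,0,0],[0,0,0]],[[0,0,0],[0,0,0]]]'; python3 -m creep '[[[0,0,0],[0,0,0]],[[0,0,0],[0,0,0]],[[0,0,0],[0,0,0]],[[0,0,0],[0,0,0]],[[0,0,0],[0,0,0]],[[0,0,-0.04],[0,0,0]],[[0,0,-0.05],[0,0,0]],[[0,0,-0.04],[0,0,0]],[[0,0,0],[0,0,0]]]' -1
python3 -m creep '[[[-0.0113,-0.045,0],[0,0,0]],[[-0.0113,-0.045,0],[0,0,0]],[[-0.0113,-0.045,0],[0,0,0]],[[-0.0113,-0.045,0],[0,0,0]],[[-0.0113,-0.045,0],[0,0,0]],[[-0.0113,-0.045,0],[0,0,0]],[[-0.0113,-0.045,0],[0,0,0]],[[-0.0113,-0.045,0],[0,0,0]],[[0,0,0.03],[0,0,0]],[[0,0,0],[0,0,0]]]'
python3 -m creep '[[[0,0,0],[0,0,0]]]'
python3 - <<'E'
from m import *
go([545.6,-406.6,83],yaw=180);print(observe()['grip_width'])
E
```

```text
time_s: 39.67
tool_pos: [455.7, -46.2, 76.8]
tcp_rot: [0.001, 1.0, -0.0, 0.001]
wrist_force: [-0.2, 0.2, -0.4]
grip_width: 63.9
finger_force: 0.0
time_s: 40.8
tool_pos: [456.7, -46.6, 209.3]
tcp_rot: [0.001, 1.0, -0.001, 0.004]
wrist_force: [0.0, -0.4, -0.7]
grip_width: 36.2
finger_force: 60.2
time_s: 42.05
tool_pos: [542.5, -405.1, 171.4]
tcp_rot: [0.001, 1.0, 0.003, -0.003]
wrist_force: [-1.0, 1.5, -0.8]
grip_width: 36.0
finger_force: 60.4
time_s: 42.18
tool_pos: [544.4, -405.7, 175.4]
tcp_rot: [0.001, 1.0, 0.001, -0.0]
wrist_force: [-0.3, 0.0, -0.4]
grip_width: 36.2
finger_force: 60.4
turn deg [ 0.1 -0.1 -0.1]
shift after turn mm [-1.2 -0.9 92.4]
36.20958371214821
```

```bash
python3 -m creep '[[[-0.001,-0.001,0.04],[0,0,0]],[[0,0,0.03],[0,0,0]],[[0,0,0.014],[0,0,0]],[[0,0,0.006],[0,0,0]],[[0,0,0],[0,0,0]],[[0,0,0],[0,0,0]]]'; python3 -m creep '[[[0,0,0],[0,0,0]],[[0,0,0],[0,0,0]],[[0,0,0],[0,0,0]],[[0,0,-0.03],[0,0,0]],[[0,0,-0.05],[0,0,0]],[[0,0,-0.05],[0,0,0]],[[0,0,-0.05],[0,0,0]],[[0,0,-0.05],[0,0,0]],[[0,0,-0.03],[0,0,0]],[[0,0,0],[0,0,0]]]' 0.3
python3 -m creep '[[[0.002,0.052,0],[0,0,0]],[[0.002,0.052,0],[0,0,0]],[[0.002,0.052,0],[0,0,0]],[[0.002,0.052,0],[0,0,0]],[[0.002,0.052,0],[0,0,0]],[[0.002,0.052,0],[0,0,0]],[[0.002,0.052,0],[0,0,0]],[[0,0,0],[0,0,0]],[[0,0,0],[0,0,0]]]' -1
python3 - <<'E'
from m import *
c=cam('scene');A=cloud(c,rng(c,(100,120,40),(130,255,255)))
u=np.array([-.0663,.9978]);v=np.array([-.9978,-.0663]);O=np.array([520.6,279.5])
d=A[:,:2]-O;cx=d@u;cy=d@v;k=(abs(cy)<100)&(A[:,2]>80)&(A[:,2]<260)&(abs(cx-85)<120)
p=np.polyfit(A[k,2],cx[k],1);print(k.sum(),p,'angle',np.degrees(np.arctan2(1,-p[0])),A[k,2].max(),'x at z200',np.polyval(p,200))
b=cam('side');save(b,'s6.png')
go(np.append(O+155*u,340),yaw=180)
E
```

```text
time_s: 42.92
tool_pos: [546.2, -407.8, 87.1]
tcp_rot: [0.001, 1.0, -0.001, 0.001]
wrist_force: [0.7, 0.2, -0.5]
grip_width: 36.2
finger_force: 60.4
time_s: 44.18
tool_pos: [546.2, -407.8, 349.2]
tcp_rot: [0.001, 1.0, -0.002, 0.002]
wrist_force: [0.3, -0.0, -0.5]
grip_width: 55.8
finger_force: 0.0
time_s: 45.3
tool_pos: [531.8, -43.3, 344.6]
tcp_rot: [0.0, 1.0, -0.0, -0.001]
wrist_force: [0.6, -0.5, 0.6]
grip_width: -0.2
finger_force: 0.0
1636 [ 0.  84.1] angle 90.44890181638702 239.29101504377616 x at z200 85.68276689960257
turn deg [-0.  -0.1 -0.2]
shift after turn mm [ 21.8 478.4   5. ]
```

View pics/s6.png

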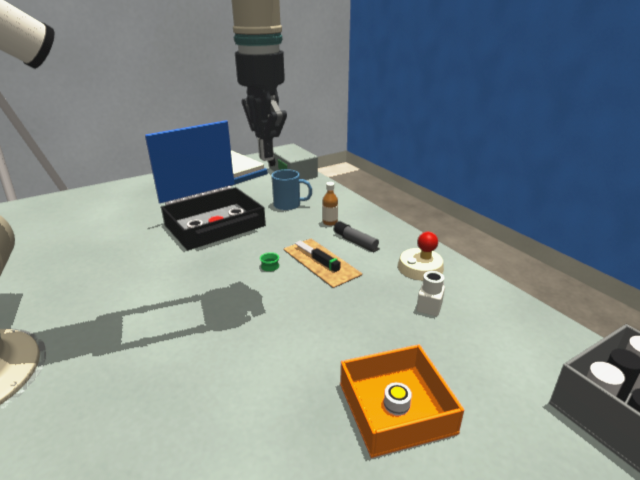

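Reject tube is in the bin (397,397), goods in the case, lid vertical, blade on pad. Move behind the lid.

```bash
python3 -m creep '[[[0.0024,0.053,0],[0,0,0]],[[0.0024,0.053,0],[0,0,0]],[[0.0024,0.053,0],[0,0,0]],[[0.0024,0.053,0],[0,0,0]],[[0.0024,0.053,0],[0,0,0]],[[0.0024,0.053,0],[0,0,0]],[[0.0024,0.053,0],[0,0,0]],[[0.0024,0.053,0],[0,0,0]],[[0.0024,0.054,0],[0,0,0]],[[0,0,0],[0,0,0]]]'
python3 -m creep '[[[0,0,0.03],[0,0,0]],[[0,0,0.03],[0,0,0]],[[0,0,0.01],[0,0,0]],[[0,0,0],[0,0,0]],[[0,0,0],[0,0,0]]]'
python3 - <<'E'
from m import *
u=np.array([-.0663,.9978]);O=np.array([520.6,279.5])
s=observe();print((s['tool_pos'][:2]-O)@u,s['tool_pos'],s['wrist_force'])
go(np.append(O+115*u,268),yaw=180)
E
```

```text
time_s: 46.65
tool_pos: [511.9, 437.3, 344.1]
tcp_rot: [-0.0, 1.0, 0.0, -0.001]
wrist_force: [0.4, -0.3, 0.3]
grip_width: 0.2
finger_force: 0.0
time_s: 47.28
tool_pos: [512.3, 434.6, 277.3]
tcp_rot: [0.001, 1.0, 0.001, 0.001]
wrist_force: [0.1, 0.4, 1.0]
grip_width: -0.2
finger_force: 0.0
155.31288422744447 [512.3 434.6 277.3] [0.1 0.4 1. ]
turn deg [ 0.1  0.1 -0.1]
shift after turn mm [ -0.7 -40.4   9.3]
```

```bash
python3 -m creep '[[[0,-0.02,0.004],[0,0,0]],[[0,-0.018,0.005],[0,0,0]],[[0,-0.012,0],[0,0,0]],[[0,-0.012,0.001],[0,0,0]],[[0,-0.012,0.001],[0,0,0]],[[0,-0.011,0.001],[0,0,0]],[[0,-0.013,0.005],[0,0,0]],[[0,-0.013,0.005],[0,0,0]],[[0,-0.013,0.005],[0,0,0]]]'
python3 -m creep '[[[0,-0.014,0.01],[0,0,0]],[[0,-0.014,0.011],[0,0,0]],[[0,-0.011,0.013],[0,0,0]],[[0,-0.011,0.014],[0,0,0]],[[0,-0.007,0.016],[0,0,0]],[[0,-0.007,0.016],[0,0,0]],[[0,0,0],[0,0,0]],[[0,0,0],[0,0,0]]]'
python3 - <<'E'
from m import *
c=cam('side');save(c,'s7.png',(100,60,420,300));print(observe()['tool_pos'])
E
```

```text
time_s: 48.4
tool_pos: [510.9, 309.9, 248.1]
tcp_rot: [0.001, 1.0, -0.0, -0.0]
wrist_force: [0.1, 0.6, -0.5]
grip_width: 0.5
finger_force: 0.3
time_s: 49.4
tool_pos: [511.2, 246.9, 168.8]
tcp_rot: [0.001, 1.0, 0.0, 0.0]
wrist_force: [-0.6, -1.0, -0.2]
grip_width: -0.2
finger_force: 0.0
[511.4 247.  169.2]
```

View pics/s7.png

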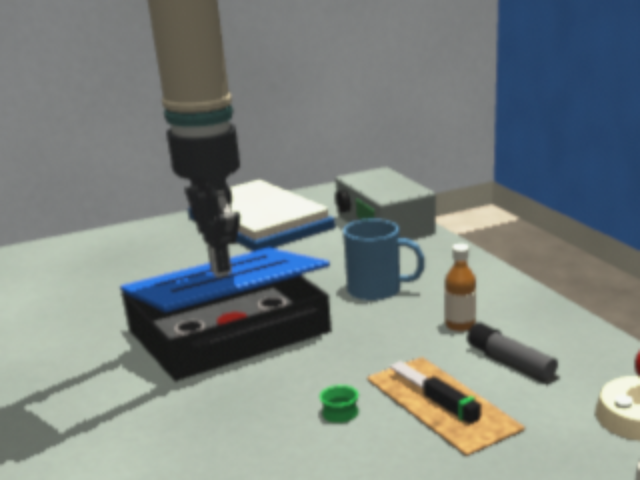

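Lid is at about 0.25 rad under the fingertips. Push it down.

```bash
python3 -m creep '[[[0,-0.003,0.008],[0,0,0]],[[0,-0.002,0.008],[0,0,0]],[[0,-0.002,0.007],[0,0,0]],[[0,0,0.005],[0,0,0]],[[0,0,0.003],[0,0,0]],[[0,0,0],[0,0,0]]]'
python3 -m creep '[[[0,0,0.001],[0,0,0]],[[0,0,0.001],[0,0,0]],[[0,0,0.001],[0,0,0]],[[0,0,0],[0,0,0]]]'
```

```text
time_s: 50.2
tool_pos: [511.0, 239.8, 137.5]
tcp_rot: [0.001, 1.0, -0.0, -0.0]
wrist_force: [-0.7, -0.8, -0.3]
grip_width: -0.2
finger_force: 0.0
time_s: 50.7
tool_pos: [511.0, 239.8, 134.7]
tcp_rot: [0.001, 1.0, 0.0, -0.0]
wrist_force: [-1.1, 0.1, -0.1]
grip_width: -0.2
finger_force: 0.0
```

```bash
python3 -m creep '[[[0,0,0.001],[0,0,0]],[[0,0,0.001],[0,0,0]],[[0,0,0],[0,0,0]]]'
python3 -m creep '[[[0,0,0.001],[0,0,0]],[[0,0,0],[0,0,0]]]'
```

```text
time_s: 51.08
tool_pos: [511.0, 239.8, 134.5]
tcp_rot: [0.001, 1.0, 0.0, 0.0]
wrist_force: [-4.1, -1.0, 10.8]
grip_width: -0.2
finger_force: 5.5
time_s: 51.32
tool_pos: [511.0, 239.8, 134.4]
tcp_rot: [0.001, 1.0, 0.0, 0.001]
wrist_force: [-4.2, -1.4, 16.7]
grip_width: -0.2
finger_force: 8.3
```

Firm contact: the lid is seated. Retreat upward and verify.

```bash
python3 -m creep '[[[0,0,-0.02],[0,0,0]],[[0,0,-0.05],[0,0,0]],[[0,0,-0.05],[0,0,0]],[[0,0,-0.05],[0,0,0]],[[0.05,-0.03,0],[0,0,0]],[[0.05,-0.05,0],[0,0,0]],[[0.05,-0.05,0],[0,0,0]],[[0,0,0],[0,0,0]],[[0,0,0],[0,0,0]],[[0,0,0],[0,0,0]]]'
python3 - <<'E'
from m import *
c=cam('scene');save(c,'scE.png');A=cloud(c,rng(c,(105,120,60),(125,255,255)))
u=np.array([-.0663,.9978]);v=np.array([-.9978,-.0663]);O=np.array([520.6,279.5])
d=A[:,:2]-O;cx=d@u;cy=d@v;k=(abs(cy)<95)&(abs(cx)<85)&(A[:,2]>50)&(A[:,2]<120)
print(np.polyfit(cx[k],A[k,2],1),k.sum())
b=cam('side');save(b,'sE.png')
for n in('blade','eyecup','diagonal','fluid','torch','mug'):
    r=spot_point(c,n);print(n,r[0]['xy'] if r else None)
B=cloud(c,np.ones((480,640),bool));B=B[(abs(B[:,0]-660)<60)&(abs(B[:,1]+10)<70)&(B[:,2]>22)&(B[:,2]<45)];print(cv2.minAreaRect(B[:,:2].astype(np.float32)))
E
```

```text
time_s: 52.58
tool_pos: [373.6, 122.2, 301.9]
tcp_rot: [0.001, 1.0, 0.0, 0.0]
wrist_force: [0.2, -0.5, 0.2]
grip_width: 0.3
finger_force: 0.0
[ 0.  62.6] 6425
blade [330.3, 264.1]
eyecup [362.7, 224.2]
diagonal [192.1, 254.8]
fluid [376.3, 337.6]
torch [312.5, 319.0]
mug [467.6, 353.1]
((658.7439575195312, -15.45700454711914), (22.007429122924805, 116.00276947021484), 7.859253406524658)
```

View pics/scE.png

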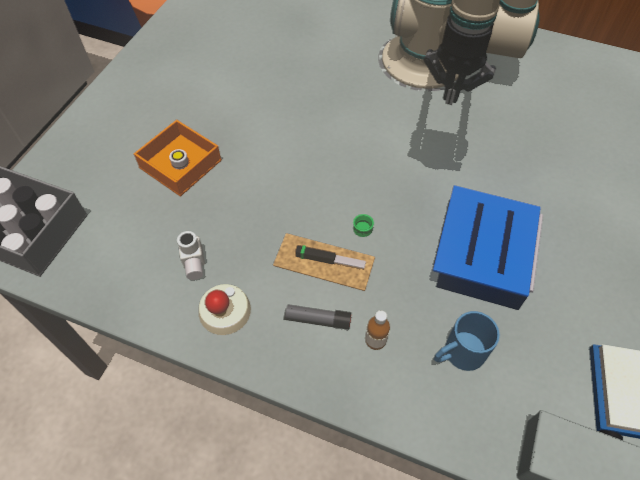

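Lid shut flat (slope about 0), reject in the bin (178,157), blade on the pad, bystanders unmoved.

```bash
python3 -c "
from cell import job_done
print(job_done())"
```

```text
the job is handed in; nothing more can be done
None
```

The job is handed in at about 53 s: the lid was pried up, swung open and shut again, the red cap and two plain tubes are in the case, the dotted tube is in the bin, the blade is on its pad, and the bystanders look unmoved; the hand-in returned no verdict.

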